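# Find the rocking corner of a levelling plate and press its shim flat

## Task

One corner of the square levelling plate rocks: find it by pressing down on the plate's corners with the fingertips, then press the shim lever beside that corner down until it lies fully flat. Find the corner before you move any lever, leave the other three levers up, and do not knock over or move the vial, the label roll or the bottle. Only push, lift nothing, and finish clear of everything.

Things in the scene. Friction and masses are not known exactly. Their poses are not given: they have to be found in the camera images.
- base: Fixed grey tray, 150 mm square, 5 mm thick, under the plate; carries the hinges of four shim levers at its corners. Origin at the middle of its underside, on the desk; x and y parallel to its sides and the plate's, z up.
- plate: Square aluminium levelling plate, 140 mm a side, corners cut off (164 mm across a diagonal), 6 mm thick, on a springy mount over the tray's middle; it cannot slide or come off. A post under each corner should stop it sinking; at exactly one corner the post is too short. Origin at the middle of its underside, 29 mm above the desk; axes as the tray's.
- corner_1 (a point): Middle of the top of the round rubber press pad (20 mm across) on the plate's corner 1 (toward +x +y of the tray's axes), 66 mm from the plate's middle on the diagonal, 36.5 mm above the desk at rest at every corner. Pushed here a sound corner stays put; the rocking one sinks 4 to 5 mm onto its post under about 5 N and springs back level when let go.
- corner_2 (a point): Middle of the top of the round rubber press pad (20 mm across) on the plate's corner 2 (toward -x +y of the tray's axes), 66 mm from the plate's middle on the diagonal, 36.5 mm above the desk at rest at every corner. Pushed here a sound corner stays put; the rocking one sinks 4 to 5 mm onto its post under about 5 N and springs back level when let go.
- corner_3 (a point): Middle of the top of the round rubber press pad (20 mm across) on the plate's corner 3 (toward -x -y of the tray's axes), 66 mm from the plate's middle on the diagonal, 36.5 mm above the desk at rest at every corner. Pushed here a sound corner stays put; the rocking one sinks 4 to 5 mm onto its post under about 5 N and springs back level when let go.
- corner_4 (a point): Middle of the top of the round rubber press pad (20 mm across) on the plate's corner 4 (toward +x -y of the tray's axes), 66 mm from the plate's middle on the diagonal, 36.5 mm above the desk at rest at every corner. Pushed here a sound corner stays put; the rocking one sinks 4 to 5 mm onto its post under about 5 N and springs back level when let go.
- tab_1 (a point): Point on top of the steel thumb tab (20 mm wide, 3 mm thick) of the shim lever at corner 1, 36 mm out from its hinge; the tab ends 60 mm from the hinge. It points outward on the plate's diagonal. Hinge: level, square to the diagonal, 84 mm from the plate's middle, 22 mm above the desk. Lever up: point 43 mm high, 113 mm from the middle; flat: 23.5 mm high, 120 mm out.
- tab_2 (a point): Point on top of the steel thumb tab (20 mm wide, 3 mm thick) of the shim lever at corner 2, 36 mm out from its hinge; the tab ends 60 mm from the hinge. It points outward on the plate's diagonal. Hinge: level, square to the diagonal, 84 mm from the plate's middle, 22 mm above the desk. Lever up: point 43 mm high, 113 mm from the middle; flat: 23.5 mm high, 120 mm out.
- tab_3 (a point): Point on top of the steel thumb tab (20 mm wide, 3 mm thick) of the shim lever at corner 3, 36 mm out from its hinge; the tab ends 60 mm from the hinge. It points outward on the plate's diagonal. Hinge: level, square to the diagonal, 84 mm from the plate's middle, 22 mm above the desk. Lever up: point 43 mm high, 113 mm from the middle; flat: 23.5 mm high, 120 mm out.
- tab_4 (a point): Point on top of the steel thumb tab (20 mm wide, 3 mm thick) of the shim lever at corner 4, 36 mm out from its hinge; the tab ends 60 mm from the hinge. It points outward on the plate's diagonal. Hinge: level, square to the diagonal, 84 mm from the plate's middle, 22 mm above the desk. Lever up: point 43 mm high, 113 mm from the middle; flat: 23.5 mm high, 120 mm out.
- shim_1 (a joint): Shim lever at corner 1, rad: 0 = up (tab slopes up and outward at 34 degrees; starts at 0 to 0.06), 0.6 = tab level, fully flat on its stop, shim under the corner. Stiff hinge: about 6 N straight down on the tab moves it and it stays where it is left. At a sound corner the shim has no room and jams about half-way.
- shim_2 (a joint): Shim lever at corner 2, rad: 0 = up (tab slopes up and outward at 34 degrees; starts at 0 to 0.06), 0.6 = tab level, fully flat on its stop, shim under the corner. Stiff hinge: about 6 N straight down on the tab moves it and it stays where it is left. At a sound corner the shim has no room and jams about half-way.
- shim_3 (a joint): Shim lever at corner 3, rad: 0 = up (tab slopes up and outward at 34 degrees; starts at 0 to 0.06), 0.6 = tab level, fully flat on its stop, shim under the corner. Stiff hinge: about 6 N straight down on the tab moves it and it stays where it is left. At a sound corner the shim has no room and jams about half-way.
- shim_4 (a joint): Shim lever at corner 4, rad: 0 = up (tab slopes up and outward at 34 degrees; starts at 0 to 0.06), 0.6 = tab level, fully flat on its stop, shim under the corner. Stiff hinge: about 6 N straight down on the tab moves it and it stays where it is left. At a sound corner the shim has no room and jams about half-way.
- vial: small dropper vial, 23 mm across and 64 mm high, standing beside the plate's base; loose bystander, not to be disturbed. Origin at the centre of its underside.
- label_roll: roll of labels lying flat, 68 mm across, 30 mm high, on the other side of the base; loose bystander, not to be disturbed. Origin at the centre of its underside.
- amber_bottle: brown glass bottle with a dark screw cap, 52 mm across, 110 mm high, standing to the right on the robot's side of the plate; loose bystander, not to be disturbed. Origin at the centre of its underside.

How it is judged:
By the outcome, as a careful person would: the job done as asked, in the order asked, and still so for the second after the job is handed in, with the robot touching nothing.
It also fails if it takes over 45 s, if anything falls off the work surface, if the arm or the gripper's body presses on something with over 40 N, if the wrist force passes 120 N, or if a joint passes its speed limit or range.

## Robot

A 6-joint arm with a two-finger parallel gripper is mounted at the origin on the work surface; the furniture and walls round the work are solid. World frame = base frame: x ahead of the robot, y to its left, z up, the work surface at z = 0. Lengths are in mm, angles in rad, forces in N, time in s.
With the tool pointing down it reaches from about 350 to 875 mm from the base axis. Payload 4.2 kg.
Tool frame: the origin (TCP) lies on the centre line of the jaws, within the pads' length; the fingertips stand 19 mm ahead of it and the grasp point (between the pads) is the TCP (env.tcp_to_tips is the distance from the TCP to the fingertips, in mm); x points along the fingers, y is the direction in which the jaws open and shut, and the axes are right-handed (so a half turn about x gives the same grasp; the last joint's range is limited). The gripper opens to 87 mm and grips with 3 to 60 N. Pads are 19 mm wide; open, the fingers measure 117 mm over their backs; the gripper's body (75 mm by 190 mm) begins 51 mm behind the grasp point.
Start: joints at [-0.975, 0.385, 0.008, 0, -1.194, -0.259], TCP at [206.558, -589.859, 241.55] pointing down, gripper open.
Joint ranges: [-3.14, 3.14], [-1.21, 2.06], [-1.07, 1.41], [-3.16, 2.05], [-2.99, -0.16], [-3.1, 3.1]. Speed limits (rad/s): [2.79, 2.79, 3.14, 3.14, 3.14, 3.14].

## Interface

Orientations are given as a unit quaternion [w, x, y, z].
In Python, from station import sensors, imaging, env gives the robot as it stands.
- The arm moves only by the shell command python3 -m pendant 'ROWS' [FORCE]. ROWS is a JSON object of lists of equal length, an entry for each row: "jaw": the closure, from 0 (fully open) to 1 (shut); "linear": the shift along the tool's x, y, z in cm, a list of three; "twist": the turn about the tool's x in rad. A call has exactly 5 rows; each row is the pose to reach, as a shift and turn from the pose measured when the call began, along the tool's axes at that moment; what a row does not reach only later rows make up. A row lasts 1/10 s, in which the tool goes at most 50 mm and 8.59 degrees, less where a joint would pass 70% of its speed; a pose out of reach is approached as far as the arm can. A call with a gripper value outside its range is refused whole. The fingers move at their own pace and stop on an object; FORCE is the grip in N (left out, the last holds). Time passes only in rows, so rows that repeat a pose let the fingers close, or fill a call up. It gives the time, the measured TCP pose, the force and the opening at its end, in the units of the state.
- sensors.state(): the state, without advancing time (a new reading comes with each control period).
- imaging.capture(name): name is "scene" or "side" or "wrist"; returns a dict with "color" (420x560x3 uint8, red, green, blue), "z_map" (420x560 float32, mm along the optical axis (not along the pixel's ray), 0 where there is no reading), "fovy" (degrees; the focal length in pixels is half the picture's height over the tangent of half this angle, whatever the lens; pixels are square), "cx", "cy" (the principal point, pixels), "T" (4x4, takes a point from camera to world coordinates); the wrist camera has in their place "tool_from_camera" (4x4, takes a point from camera to tool coordinates, whose origin is the TCP and whose axes are the tool frame's). Camera axes: x right, y up, looking along -z (the intrinsics and any distortion apply to the point x, -y, -z); pixel columns grow to the right and rows downward; lengths in mm; the calibration is good to about 2 mm. A picture is of the moment at which its call begins: read the wrist's pose just before it.
- env.finish_job(): hands the job in, once; it reports no verdict.
The state is a dict: "time": time; "joints": joint angles; "dq": joint speeds; "joint_efforts": joint torques, N m; "position": TCP position; "tool_rot": TCP orientation; "contact_force": force on the tool from outside, world axes, zero at the start; "torque": the same for the moment, N m; "width": finger opening in mm.
Only numpy, scipy, OpenCV 4.12 (cv2) and the standard library are available. Lean on these libraries where they do the work, as an engineer would, in place of code of your own. Each camera call takes 0.05 s, during which the arm holds its last target. There are 200 camera calls.

## Working session

There is one attempt and no reset: what is moved stays moved. The work goes in short steps, Python scripts to look and compute and a shell command to move; the robot and the scene stay as the last step left them, time stands still between calls to the robot, and variables do not carry over. Pictures are saved under pics/ and viewed, about 8 in all and at most 12, crops included, and the job is handed in when it is done.

```bash
ls; mkdir -p pics
python3 - <<'E'
from station import sensors, imaging, env
import cv2,numpy as np
print(sensors.state(), env.tcp_to_tips)
for n in ("scene","side"):
    c=imaging.capture(n); cv2.imwrite(f"pics/{n}0.png",c["color"][:,:,::-1]); np.savez(f"{n}0.npz",**c)
    print(n,c["fovy"],c["cx"],c["cy"],c["T"].round(3).tolist(),[k for k in c])
E
```

```text
pics
{'time': 0.0, 'joints': array([-9.75394691e-01,  3.85566693e-01,  6.65378147e-03, -5.19313872e-04,
       -1.19398821e+00, -2.58562723e-01]), 'dq': array([-0.00013873,  0.00038651, -0.00133319, -0.00032889,  0.00027765,
        0.00036628]), 'joint_efforts': array([-5.20454196e-04, -3.90664029e+01,  1.87400132e+01,  4.21993464e+00,
        1.09196335e-02, -1.79782123e-04]), 'position': array([ 206.38982816, -589.35764   ,  240.46135782]), 'tool_rot': array([ 0.69695998, -0.11771347,  0.69726567,  0.1192095 ]), 'contact_force': array([ 0.29022311,  0.3710994 , -0.68624322]), 'torque': array([-0.00377696,  0.00383884,  0.00147593]), 'width': 87.07113421736271} 19.0
scene 48.436492286153694 277.5950550277968 211.0907042531883 [[-0.825, 0.42, -0.379, 98.775], [-0.566, -0.616, 0.548, 551.678], [-0.003, 0.666, 0.746, 866.591], [0.0, 0.0, 0.0, 1.0]] ['color', 'z_map', 'fovy', 'cx', 'cy', 'T']
side 50.65240090588075 284.6801985971567 209.66740778541504 [[-0.996, -0.051, 0.08, 555.274], [0.094, -0.395, 0.914, 718.24], [-0.015, 0.917, 0.398, 388.252], [0.0, 0.0, 0.0, 1.0]] ['color', 'z_map', 'fovy', 'cx', 'cy', 'T']
```

View pics/scene0.png

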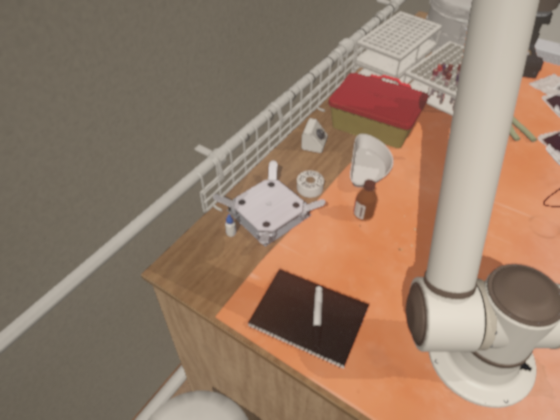

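View pics/side0.png

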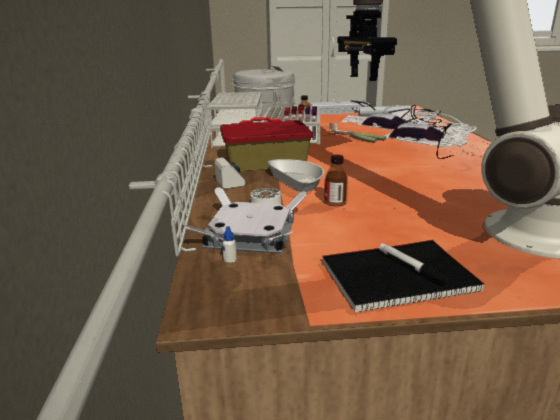

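The scene view shows the plate at about (268,207) px with four dark pads at (240,208), (268,184), (297,204) and (266,224). The vial is at (231,226), the roll at (310,183) and the bottle at (366,200). A rail stands behind the plate. Next I'll get the positions.

```bash
cat > h.py <<'E'
import numpy as np,cv2
def K(c): return c["color"].shape[0]/2/np.tan(np.radians(float(c["fovy"]))/2)
def ray(c,uv,T):
    f=K(c); d=T[:3,:3]@np.array([(uv[0]-c["cx"])/f,-(uv[1]-c["cy"])/f,-1]); return T[:3,3],d/1
def onz(c,uv,z,T=None):
    o,d=ray(c,uv,c["T"] if T is None else T); return o+d*(z-o[2])/d[2]
def dark(c,box,thr=75):
    x0,y0,x1,y1=box; m=(c["color"][y0:y1,x0:x1].max(2)<thr).astype(np.uint8)
    n,l,s,ce=cv2.connectedComponentsWithStats(m)
    return [(ce[i]+[x0,y0],s[i,4]) for i in range(1,n) if s[i,4]>6]
E
python3 - <<'E'
from h import *
c=dict(np.load("scene0.npz"))
for p,a in dark(c,(228,175,308,238)): print(p.round(1),a,onz(c,p,36.5).round(1), c["z_map"][int(p[1]),int(p[0])])
f=K(c)
z=c["z_map"]; v,u=np.nonzero(z>0); zz=z[v,u]
P=(c["T"][:3,:3]@np.stack([(u-c["cx"])/f*zz,-(v-c["cy"])/f*zz,-zz])).T+c["T"][:3,3]
M=np.zeros(z.shape+(3,));M[v,u]=P
for n,b,lo in (("vial",(222,210,240,240),8),("roll",(292,168,328,198),8),("bottle",(350,178,382,222),8)):
    q=M[b[1]:b[3],b[0]:b[2]].reshape(-1,3); q=q[q[:,2]>lo]; print(n,np.percentile(q,[2,50,98],axis=0).round(0).tolist())
s=cv2.resize(c["color"][150:250,190:400,::-1],None,fx=3.8,fy=3.8,interpolation=cv2.INTER_CUBIC); cv2.imwrite("pics/crop.png",s)
# tall things near
q=M.reshape(-1,3);k=(q[:,2]>60)&(np.hypot(q[:,0]-onz(c,(268,206),36)[0],q[:,1]-onz(c,(268,206),36)[1])<260)
print(onz(c,(268,206),36)); 
H,xe,ye=np.histogram2d(q[k,0],q[k,1],bins=[np.arange(300,1000,40),np.arange(-300,400,40)])
for i,j in zip(*np.nonzero(H>3)): print((int(xe[i]),int(ye[j]),int(H[i,j])),end=" ")
E
```

```text
vial [[582.0, -12.0, 9.0], [590.0, 38.0, 30.0], [620.0, 47.0, 60.0]]
roll [[484.0, -230.0, 9.0], [515.0, -192.0, 26.0], [547.0, -127.0, 33.0]]
bottle [[334.0, -289.0, 10.0], [356.0, -184.0, 60.0], [417.0, -170.0, 108.0]]
[549.05154154 -59.01829376  36.        ]
(300, -220, 35) (340, -220, 270) (340, -180, 79) (380, -220, 4) (580, 20, 5) (660, -300, 50) (660, -260, 161) (660, -220, 160) (660, -180, 167) (660, -140, 157) (660, -100, 205) (660, -60, 263) (660, -20, 210) (660, 20, 146) (660, 60, 130) (660, 100, 150) (660, 140, 59) (700, -300, 4) (700, -260, 46) (700, -220, 47) (700, -180, 56) (700, -140, 50) (700, -100, 82) (700, -60, 76) (700, -20, 65) (700, 20, 69) (700, 60, 74) (700, 100, 82) (700, 140, 18) (740, -220, 632) (740, -180, 1693) (740, -140, 1898) (740, -100, 2135) (740, -60, 2444) (740, -20, 2753) (740, 20, 3090) (740, 60, 1524)
```

View pics/crop.png

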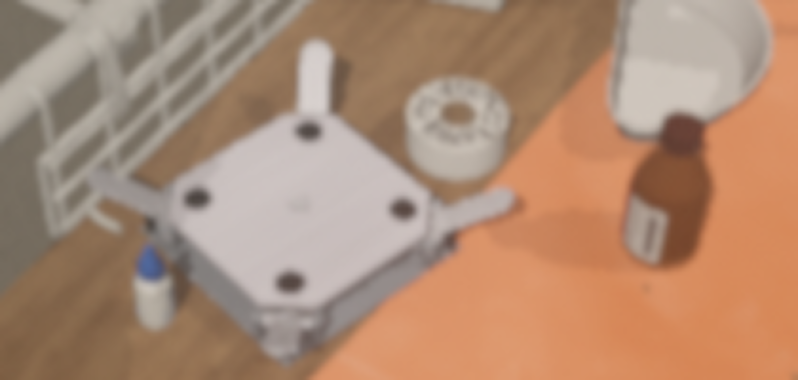

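The crop (scale 3.8) shows the pads at crop px (309,131), (197,198), (403,209) and (290,282), with a lever at each corner. The lever at the left points toward the rail, close to the vial.

Run:
```python
from h import *
c=dict(np.load("scene0.npz"));f=K(c)
pads=[(309,131),(403,209),(290,282),(197,198)]
P=np.array([onz(c,(190+x/3.8-.4,150+y/3.8-.4),36.5) for x,y in pads]);print(P.round(1),P.mean(0).round(1))
m=P.mean(0)
for p in P: print(np.hypot(*(p-m)[:2]).round(1),np.degrees(np.arctan2(*(p-m)[1::-1])).round(1))
z=c["z_map"]; v,u=np.nonzero(z>0); zz=z[v,u]
q=(c["T"][:3,:3]@np.stack([(u-c["cx"])/f*zz,-(v-c["cy"])/f*zz,-zz])).T+c["T"][:3,3]
for z0 in range(20,260,40):
    k=(q[:,2]>z0)&(q[:,2]<z0+40)&(abs(q[:,1]+60)<150)&(q[:,0]>600)&(q[:,0]<800); print(z0,k.sum(),np.percentile(q[k,0],[1,5,50]).round() if k.any() else'')
k=(q[:,0]>560)&(q[:,0]<610)&(q[:,1]>20)&(q[:,1]<60)&(q[:,2]>30)&(q[:,2]<80);print("vial",np.median(q[k],axis=0),q[k].min(0),q[k].max(0))
s=dict(np.load("side0.npz"))
print("vial side base->",onz(s,(230,261),0),"scene base",onz(c,(231,234),0),"bottle",onz(c,(190+665/3.8,150+250/3.8),0))
```

```text
[[ 585.8 -123.7   36.5]
 [ 496.3 -100.    36.5]
 [ 520.4  -10.1   36.5]
 [ 610.2  -33.9   36.5]] [553.2 -66.9  36.5]
65.5 -60.2
65.8 -149.9
65.6 120.0
65.9 30.1
20 1035 [601. 602. 637.]
60 1481 [678. 680. 769.]
100 2619 [685. 689. 713.]
140 1279 [767. 768. 770.]
180 1388 [767. 768. 770.]
220 1488 [767. 768. 770.]
vial [588.97990096  39.0318262   43.25642014] [579.30673608  24.42552494  30.17102133] [601.78723166  47.43855284  64.31412937]
vial side base-> [593.02159145  38.64701939   0.        ] scene base [5.89343278e+02 3.80813313e+01 1.13686838e-13] bottle [ 352.14779817 -193.41059806    0.        ]
```

```bash
cat >> h.py <<'E'
from scipy.spatial.transform import Rotation as R
def rot(s): q=s["tool_rot"]; return R.from_quat([q[1],q[2],q[3],q[0]]).as_matrix()
def go(target,yaw_y=None):
    "print tool-frame shift (cm) of TIPS to target and twist for jaw axis yaw (deg)"
    from station import sensors
    s=sensors.state(); A=rot(s); tip=s["position"]+19*A[:,0]
    print("t",round(s["time"],2),"tip",tip.round(1),"F",s["contact_force"].round(1),"w",round(s["width"],1),"y yaw",np.degrees(np.arctan2(A[1,1],A[0,1])).round(1),"xdir",A[:,0].round(3))
    print("shift cm",(A.T@(np.array(target)-tip)/10).round(2))
E
python3 - <<'E'
from h import *
go([553,-67,200])
c=dict(np.load("scene0.npz"));f=K(c);z=c["z_map"]; v,u=np.nonzero(z>0); zz=z[v,u]
q=(c["T"][:3,:3]@np.stack([(u-c["cx"])/f*zz,-(v-c["cy"])/f*zz,-zz])).T+c["T"][:3,3]
a=np.array([206,-589.]);b=np.array([553,-67.]);d=(b-a)/np.linalg.norm(b-a);r=q[:,:2]-a
t=r@d;w=abs(r@[-d[1],d[0]])
for t0 in range(120,760,80):
    k=(t>t0)&(t<t0+80)&(w<130);print(t0,k.sum(),np.percentile(q[k,2],99.5).round() if k.any() else'')
i=dict(np.load("side0.npz"))["color"][0:90,310:420,::-1];cv2.imwrite("pics/g.png",cv2.resize(i,None,fx=6,fy=6))
E
```

```text
t 0.1 tip [ 206.4 -589.4  221.5] F [ 0.5 -0.3 -0.1] w 86.9 y yaw 109.3 xdir [-0.001  0.002 -1.   ]
shift cm [ 2.22 37.85 49.97]
120 1550 98.0
200 2709 98.0
280 1956 31.0
360 2388 109.0
440 2181 49.0
520 2422 49.0
600 2691 100.0
680 3375 127.0
```

View pics/g.png

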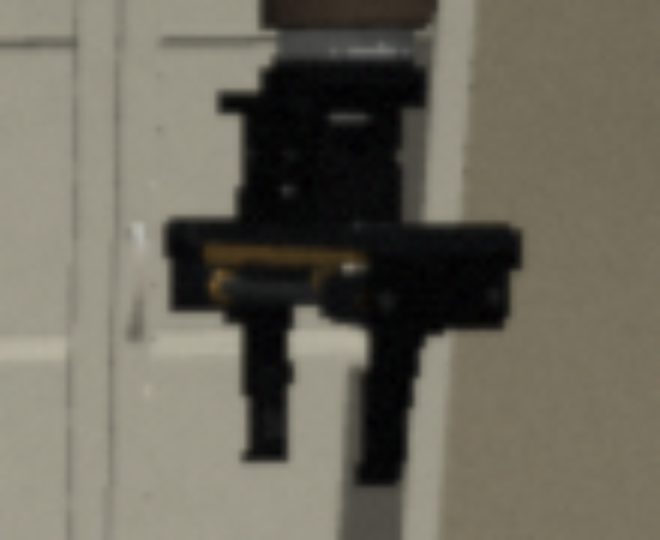

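The crop shows that the wide 190 mm side of the body lies along the jaw axis. I'll turn the jaw axis to world y, shut the fingers and travel at this height.

```bash
python3 -m pendant '{"jaw":[1,1,1,1,1],"linear":[[0,3,4],[0,6,8],[0,9,12],[0,12,16],[0,15,20]],"twist":[0.07,0.14,0.2,0.27,0.34]}' 20; python3 -c "
from h import *
go([553,-67,190])"
```

```text
time: 0.6
position: [346.0, -380.1, 240.5]
tool_rot: [0.707, 0.003, 0.707, -0.002]
contact_force: [0.6, -0.1, 0.7]
width: 54.7
t 0.6 tip [ 346.  -380.1  221.5] F [ 0.6 -0.1  0.7] w 54.7 y yaw 89.6 xdir [-0.001  0.002 -1.   ]
shift cm [ 3.2  31.44 20.5 ]
```

```bash
python3 -m pendant '{"jaw":[1,1,1,1,1],"linear":[[0,4,2.6],[0,8,5.2],[0,12,7.8],[0,16,10.4],[0,20,13]],"twist":[0,0,0,0,0]}'; python3 -m pendant '{"jaw":[1,1,1,1,1],"linear":[[0,3,2],[0,6,4],[0,9,6],[0,11.4,7.5],[0,11.4,7.5]],"twist":[0,0,0,0,0]}';  python3 - <<'E'
from h import *
from station import imaging,sensors
s=sensors.state();c=imaging.capture("wrist");np.savez("w1.npz",pos=s["position"],A=rot(s),**c)
go([553,-67,190]);cv2.imwrite("pics/w1.png",c["color"][:,:,::-1]);print(c["fovy"],c["cx"],c["cy"],c["tool_from_camera"].round(2))
E
```

```text
time: 1.1
position: [477.8, -179.1, 240.7]
tool_rot: [0.707, 0.003, 0.708, -0.001]
contact_force: [1.2, 0.5, -0.3]
width: 14.8
time: 1.6
position: [554.9, -63.0, 240.0]
tool_rot: [0.706, 0.002, 0.708, -0.0]
contact_force: [-0.1, -0.8, 0.5]
width: 0.5
t 1.65 tip [553.7 -64.2 221. ] F [-0.3 -0.4  0.4] w 0.5 y yaw 89.8 xdir [-0.003  0.002 -1.   ]
shift cm [ 3.1  -0.28 -0.06]
65.1246952835974 286.5215064056053 206.56577838787823 [[  -0.      0.28   -0.96 -142.18]
 [   1.      0.     -0.     -0.16]
 [   0.     -0.96   -0.28  -77.11]
 [   0.      0.      0.      1.  ]]
```

View pics/w1.png

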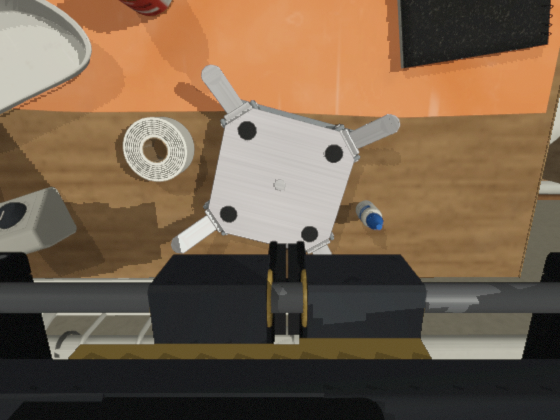

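The wrist view shows the pads at (247,131), (333,153), (310,234) and (228,214) px. The vial is at (371,216), beside the lever that points at the rail. I'll check these against the scene camera.

Run:
```python
from h import *
c=dict(np.load("w1.npz")); T=np.eye(4);T[:3,:3]=c["A"];T[:3,3]=c["pos"];T=T@c["tool_from_camera"]
P=np.array([onz(c,p,36.5,T) for p in [(247,131),(333,153),(310,234),(228,214)]]);m=P.mean(0);print(P.round(1),m.round(1))
for p in P: print(np.hypot(*(p-m)[:2]).round(1),np.degrees(np.arctan2(*(p-m)[1::-1])).round(1))
print("vialtop",onz(c,(376,222),64,T).round(1),"roll",onz(c,(158,149),30,T).round(1))
go([586,-123,60])
```

```text
[[ 498.7 -102.9   36.5]
 [ 521.6  -13.8   36.5]
 [ 612.   -36.4   36.5]
 [ 588.  -127.2   36.5]] [555.1 -70.1  36.5]
65.2 -149.8
65.5 120.8
66.2 30.6
66.0 -60.1
vialtop [588.6  28.8  64. ] roll [ 517.4 -198.7   30. ]
t 1.65 tip [553.7 -64.2 221. ] F [-0.3 -0.4  0.4] w 0.5 y yaw 89.8 xdir [-0.003  0.002 -1.   ]
shift cm [16.07 -5.9   3.3 ]
```

Both views agree on a centre of about (554,-68.5), with diagonals at 30°. I'll probe pad B first, the one at -60° and (587,-125).

```bash
python3 -m pendant '{"jaw":[1,1,1,1,1],"linear":[[3.5,-2,1.2],[7,-4,2.4],[11,-6.1,3.3],[15,-6.1,3.3],[17.4,-6.1,3.3]],"twist":[0,0,0,0,0]}'; python3 -c "
from h import *
go([587,-125.5,36.5])"
```

```text
time: 2.15
position: [583.2, -126.8, 62.2]
tool_rot: [0.704, 0.004, 0.71, -0.002]
contact_force: [-1.1, 0.2, 0.8]
width: 0.5
t 2.15 tip [ 583.1 -126.7   43.2] F [-1.1  0.2  0.8] w 0.5 y yaw 89.6 xdir [-0.009  0.003 -1.   ]
shift cm [0.67 0.12 0.4 ]
```

```bash
python3 -m pendant '{"jaw":[1,1,1,1,1],"linear":[[0.3,0.1,0.4],[0.5,0.1,0.4],[0.7,0.1,0.4],[0.85,0.1,0.4],[1.0,0.1,0.4]],"twist":[0,0,0,0,0]}'; python3 -c "
from h import *
go([587,-125.5,36.5])"
```

```text
time: 2.65
position: [588.5, -126.0, 55.7]
tool_rot: [0.705, 0.003, 0.709, -0.002]
contact_force: [-4.6, 1.0, 16.9]
width: 0.5
t 2.65 tip [ 588.4 -126.    36.7] F [-4.6  1.  16.9] w 0.5 y yaw 89.7 xdir [-0.005  0.002 -1.   ]
shift cm [ 0.02  0.05 -0.14]
```

Pad B is sound: 17 N and no sink (tip at 36.7). Next is C, at -150°.

```bash
python3 -m pendant '{"jaw":[1,1,1,1,1],"linear":[[-1.2,0,0],[-1.2,0.8,-3],[-1.2,1.6,-6],[-1.2,2.45,-9.1],[-0.7,2.45,-9.1]],"twist":[0,0,0,0,0]}'; python3 -c "
from h import *
go([497,-101.5,36.5])"
```

```text
time: 3.15
position: [494.6, -100.4, 64.7]
tool_rot: [0.705, 0.003, 0.709, -0.001]
contact_force: [0.9, 0.1, 0.5]
width: 0.2
t 3.15 tip [ 494.5 -100.3   45.7] F [0.9 0.1 0.5] w 0.2 y yaw 89.7 xdir [-0.005  0.002 -1.   ]
shift cm [ 0.92 -0.12  0.26]
```

```bash
python3 -m pendant '{"jaw":[1,1,1,1,1],"linear":[[0.5,-0.1,0.25],[0.8,-0.1,0.25],[1.0,-0.1,0.25],[1.15,-0.1,0.25],[1.25,-0.1,0.25]],"twist":[0,0,0,0,0]}'; python3 -c "
from h import *
go([497,-101.5,36.5])"
```

```text
time: 3.65
position: [498.5, -101.5, 55.3]
tool_rot: [0.706, 0.002, 0.708, -0.001]
contact_force: [-9.4, 4.8, 30.9]
width: 0.2
t 3.65 tip [ 498.4 -101.4   36.3] F [-9.4  4.8 30.9] w 0.2 y yaw 89.8 xdir [-0.004  0.002 -1.   ]
shift cm [-0.01 -0.01 -0.14]
```

C is sound too: 31 N and no sink. Next is D, at 120°, pressed more gently.

```bash
python3 -m pendant '{"jaw":[1,1,1,1,1],"linear":[[-1.2,0,0],[-1.2,3,0.8],[-1.2,6,1.6],[-1.2,9,2.3],[-0.7,9,2.3]],"twist":[0,0,0,0,0]}'; python3 -c "
from h import *
go([521,-11.5,36.5])"
```

```text
time: 4.15
position: [524.8, -8.8, 63.0]
tool_rot: [0.707, 0.001, 0.707, 0.001]
contact_force: [0.5, 0.2, 1.0]
width: 0.3
t 4.15 tip [524.8  -8.8  44. ] F [0.5 0.2 1. ] w 0.3 y yaw 90.0 xdir [ 0.     0.002 -1.   ]
shift cm [ 0.74 -0.27 -0.38]
```

```bash
python3 -m pendant '{"jaw":[1,1,1,1,1],"linear":[[0.4,-0.2,-0.35],[0.6,-0.2,-0.35],[0.8,-0.2,-0.35],[0.9,-0.2,-0.35],[1.0,-0.2,-0.35]],"twist":[0,0,0,0,0]}'; python3 -c "
from h import *
go([521,-11.5,36.5])"
```

```text
time: 4.65
position: [520.9, -11.5, 53.0]
tool_rot: [0.707, 0.001, 0.707, 0.0]
contact_force: [-1.0, -0.8, 1.8]
width: 0.4
t 4.65 tip [520.9 -11.4  34. ] F [-1.  -0.8  1.8] w 0.4 y yaw 89.9 xdir [-0.001  0.002 -1.   ]
shift cm [-0.25 -0.01  0.01]
```

D gives way: the tip is at 34.0 with only 1.8 N. I'll press further to find the stop, then check A as well.

```bash
python3 -m pendant '{"jaw":[1,1,1,1,1],"linear":[[0.1,0,0],[0.15,0,0],[0.2,0,0],[0.25,0,0],[0.25,0,0]],"twist":[0,0,0,0,0]}'; python3 -c "
from h import *
go([521,-11.5,36.5])"; python3 -m pendant '{"jaw":[1,1,1,1,1],"linear":[[-1.4,0,0],[-1.4,-0.8,3],[-1.4,-1.6,6],[-1.4,-2.4,8.8],[-1.1,-2.4,8.8]],"twist":[0,0,0,0,0]}'; python3 -c "
from h import *
go([611,-35,36.5])"
```

```text
time: 5.15
position: [520.9, -11.5, 51.2]
tool_rot: [0.707, 0.001, 0.707, 0.0]
contact_force: [-3.6, 0.6, 6.8]
width: 0.3
t 5.15 tip [520.9 -11.4  32.2] F [-3.6  0.6  6.8] w 0.3 y yaw 90.0 xdir [-0.     0.002 -1.   ]
shift cm [-0.43 -0.    0.01]
time: 5.65
position: [613.0, -36.3, 62.2]
tool_rot: [0.709, 0.001, 0.706, 0.0]
contact_force: [0.7, 0.1, -0.5]
width: 0.5
t 5.65 tip [613.1 -36.3  43.2] F [ 0.7  0.1 -0.5] w 0.5 y yaw 89.9 xdir [ 0.004  0.002 -1.   ]
shift cm [ 0.67  0.13 -0.21]
```

```bash
python3 -m pendant '{"jaw":[1,1,1,1,1],"linear":[[0.3,0.1,-0.2],[0.5,0.1,-0.2],[0.7,0.1,-0.2],[0.85,0.1,-0.2],[0.95,0.1,-0.2]],"twist":[0,0,0,0,0]}'; python3 -c "
from h import *
go([611,-35,36.5])"
```

```text
time: 6.15
position: [610.0, -35.2, 55.6]
tool_rot: [0.708, 0.0, 0.706, 0.0]
contact_force: [-6.8, 0.8, 18.8]
width: 0.6
t 6.15 tip [610.1 -35.2  36.6] F [-6.8  0.8 18.8] w 0.6 y yaw 90.0 xdir [ 0.003  0.    -1.   ]
shift cm [0.01 0.02 0.09]
```

A is sound as well (19 N, no sink), so D is the rocking corner. Its lever tab lies on the 120° diagonal, so I'll go above (493.5, 35).

```bash
python3 -m pendant '{"jaw":[1,1,1,1,1],"linear":[[-4,0,0],[-4,2.3,-3.9],[-4,4.6,-7.8],[-4,7,-11.7],[-3.5,7,-11.7]],"twist":[0,0,0,0,0]}'
python3 - <<'E'
from h import *
from station import imaging
c=imaging.capture("side");cv2.imwrite("pics/s1.png",cv2.resize(c["color"][150:290,160:380,::-1],None,fx=3.6,fy=3.6))
go([493.5,35,23.5])
E
```

```text
time: 6.65
position: [487.4, 35.8, 90.6]
tool_rot: [0.707, -0.001, 0.707, 0.001]
contact_force: [-0.2, -0.3, 0.3]
width: 0.5
t 6.7 tip [489.8  35.5  71.1] F [-0.1  0.4 -0.7] w 0.3 y yaw 90.2 xdir [ 0.002  0.    -1.   ]
shift cm [ 4.76 -0.05  0.36]
```

View pics/s1.png

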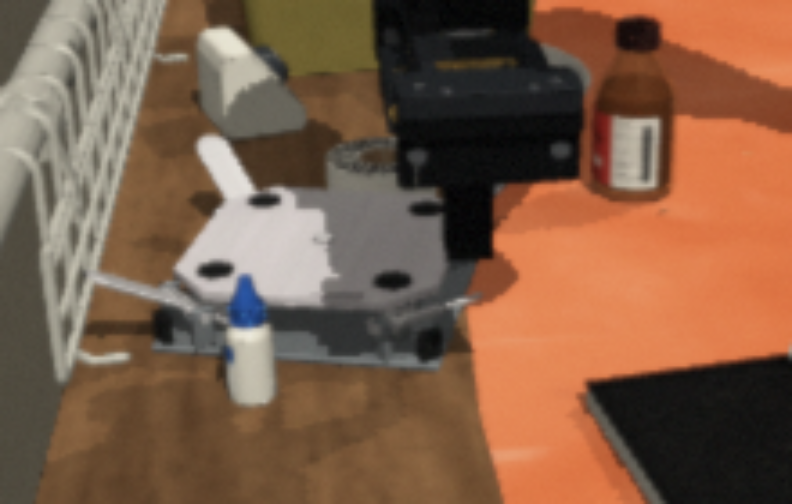

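The side view shows all levers up and the vial, roll and bottle in place. The fingers are above lever D, whose tab ends at about (470,300) in the crop. I'll press down in two stages.

```bash
python3 -m pendant '{"jaw":[1,1,1,1,1],"linear":[[1.5,0,0.35],[2.2,0,0.35],[2.8,0,0.35],[3.4,0,0.35],[4,0,0.35]],"twist":[0,0,0,0,0]}'; python3 -c "
from h import *
go([493.5,35,23.5])"
```

```text
time: 7.2
position: [494.6, 35.7, 50.6]
tool_rot: [0.708, -0.001, 0.706, 0.002]
contact_force: [-1.0, 1.0, 5.5]
width: 0.4
t 7.2 tip [494.6  35.8  31.6] F [-1.   1.   5.5] w 0.4 y yaw 90.2 xdir [ 0.004  0.001 -1.   ]
shift cm [ 0.81 -0.08 -0.12]
```

```bash
python3 -m pendant '{"jaw":[1,1,1,1,1],"linear":[[0.4,0,-0.1],[0.7,0,-0.1],[0.9,0,-0.1],[1.0,0,-0.1],[1.0,0,-0.1]],"twist":[0,0,0,0,0]}'; python3 -c "
from h import *
go([493.5,35,23.5])"
```

```text
time: 7.7
position: [494.5, 36.1, 42.7]
tool_rot: [0.709, -0.001, 0.705, 0.002]
contact_force: [-5.1, 3.0, 19.7]
width: 0.6
t 7.7 tip [494.6  36.1  23.7] F [-5.1  3.  19.7] w 0.6 y yaw 90.3 xdir [ 0.006  0.001 -1.   ]
shift cm [ 0.02 -0.11 -0.11]
```

The tip is at 23.7 mm with 20 N, so the lever is on its stop. I'll press slightly further to confirm, then lift straight up and retreat.

```bash
python3 -m pendant '{"jaw":[1,1,1,1,1],"linear":[[0.1,0,0],[0.2,0,0],[0.3,0,0],[0.35,0,0],[0.35,0,0]],"twist":[0,0,0,0,0]}'; python3 -c "
from h import *
go([493.5,35,23.5])";  python3 -m pendant '{"jaw":[1,1,1,1,1],"linear":[[-2,0,0],[-5,0,0],[-9,0,0],[-13,0,0],[-17,0,0]],"twist":[0,0,0,0,0]}'; python3 -m pendant '{"jaw":[1,1,1,1,1],"linear":[[0,1,-2],[0,2,-4],[0,3,-6],[0,3,-8],[0,3,-8]],"twist":[0,0,0,0,0]}'
python3 - <<'E'
from h import *
from station import imaging
c=imaging.capture("side");d=imaging.capture("scene")
a=cv2.resize(c["color"][170:280,170:370,::-1],None,fx=3.5,fy=3.5);b=cv2.resize(d["color"][150:250,190:390,::-1],None,fx=2,fy=2)
cv2.imwrite("pics/s2.png",np.vstack([a,np.pad(b,((0,0),(0,300),(0,0)))]))
go([493.5,35,23.5])
E
```

```text
time: 8.2
position: [494.6, 36.2, 42.5]
tool_rot: [0.709, -0.002, 0.705, 0.002]
contact_force: [-10.8, 3.6, 29.8]
width: 0.3
t 8.2 tip [494.7  36.2  23.5] F [-10.8   3.6  29.8] w 0.3 y yaw 90.3 xdir [ 0.006  0.001 -1.   ]
shift cm [-0.   -0.12 -0.12]
time: 8.7
position: [493.4, 35.5, 213.8]
tool_rot: [0.709, -0.002, 0.705, 0.002]
contact_force: [1.1, 0.4, 0.7]
width: 0.3
time: 9.2
position: [411.2, 64.5, 213.1]
tool_rot: [0.709, -0.002, 0.706, 0.002]
contact_force: [-0.3, 0.1, 0.4]
width: 0.3
t 9.3 tip [413.7  65.  194.6] F [ 0.2 -0.   0.1] w 0.5 y yaw 90.3 xdir [ 0.006  0.    -1.   ]
shift cm [17.15 -3.04  7.87]
```

View pics/s2.png

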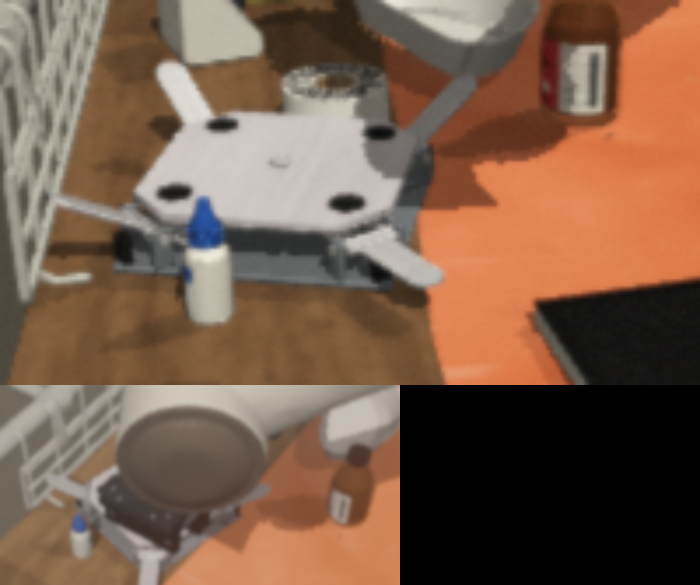

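Lever D lies flat, with its tab end at about (430,270) in the crop. The other three levers are up, the bystanders are in place and the arm is clear, so I'll hand in.

```bash
python3 -c "
from station import env
print(env.finish_job())"
```

```text
the job is handed in; nothing more can be done
None
```

The rocking corner is found and its shim lever is down flat. The job was handed in at about 9.3 s of robot time.

- **Finding the corner:** I pressed all four pads before touching any lever. The corners toward world −60°, −150° and 30° from the plate's middle held firm, at 17, 31 and 19 N with no sink. The corner at 120°, toward the robot's left, sank about 4.3 mm under about 7 N.
- **Pressing the lever:** I pushed that corner's tab down until it stopped. The tip ended at 23.5 mm, the height given for a flat lever, and did not sink further as the force rose from 20 to 30 N.
- **Last checks:** The final side view shows that lever flat and the other three up. The vial, label roll and bottle are upright and look where they were; I judged that by eye and did not re-measure them. The arm was clear, about 195 mm up, with force near zero. The final scene-camera view was partly blocked by the arm, so it confirmed less than the side view.

No check failed. The two camera estimates of the plate's middle differed by 2 to 4 mm, so I used their average.

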